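# Open the dust screen and push the lens through

### The job

Push the clear sliding window of the dust screen up from beneath its blue lip until the lip is level with the orange marker on the post, then push the white sled with the lens on it through under the raised window as far as it will go. Only push, with the fingers: do not grip the lip or touch its top, do not touch the lens or the fences of its seat, and leave the other things on the counter where they are.

Things in the scene. Friction and masses are not known exactly. Their poses are not given: they have to be found in the camera images.
- screen: The dust screen, fixed to the counter: two white posts (40 x 40 mm, 460 mm tall, at y = +210 and -210 mm) and a white top beam at 460 to 490 mm height, with a clear pane sliding up and down between the posts. Origin on the counter surface under the middle of the pane; x axis points level through the screen, away from the robot's side; y along the screen; z up. Its position and yaw vary.
- sash (a joint): Height of the sliding window, m: 0 at its lowest (underside of the lip 85 mm above the counter), growing upward, to 0.19 at the top stop. Hidden counterweights nearly balance it: it takes 2 to 7 N to push up and stays where it is left. The clear pane is 370 mm wide, 160 mm high, 6 mm thick.
- lip (a point): Middle of the lower front edge of the window's lip (its underside). The lip runs along the bottom of the window, 360 mm long (along the screen's y), 15 mm high in all (lower 10 mm blue, to be pushed from beneath; on top a black strip 5 mm high, set back 12 mm from the front edge, not to be touched), and stands out 39 mm from the pane towards the robot (this point is at x = -42 mm in the screen's frame). Below it the screen is open. Axes as the screen's.
- marker (a point): The orange marker, a clip 15 mm high around the post at y = -210 mm, with a nose at its front that points at the end of the lip. This point is at the marker's underside, at the nose's front, 42 mm in front of the post's axis. The lip is level with it when lip is at the same height. Its height varies.
- sled (a joint): How far the white sled has been pushed through, m: 0 at the start, nearest the robot; 0.135 at the far stop. It slides along the screen's +x on low rails, centred 75 mm to the +y side of the screen's middle, stiff by about 3 N, and stays where it is left.
- push_face (a point): Middle of the sled's flat upright face that looks to the robot (-x of the screen): 95 mm wide along y, from 6 to 46 mm above the counter; this point is 31 mm above the counter. Behind the face the sled is a solid block 105 mm long, then comes the lens's seat. At the far stop the face is still 100 mm in front of the pane (58 mm in front of the lip's front edge).
- seat (a point): Middle of the seat floor on the sled, 14 mm above the counter, 147 mm beyond the push face; low fences 12 mm high around it, not to be touched.
- spare_lens: Bystander: black lens with a brass ring, 64 mm diameter, 75 mm tall, upright; origin at the middle of its underside.
- cleaner: Bystander: blue bottle, 48 mm diameter, 110 mm tall; origin at the middle of its underside.
- blower: Bystander: red rubber air blower, 56 mm diameter, 100 mm tall, nozzle up; origin at the middle of its underside.
- brush: Bystander: brush lying on the counter, about 200 mm long along its x axis.
- lens_cap: Bystander: grey lens cap lying flat, 70 mm diameter, 9 mm thick.
- screwdriver: Bystander: screwdriver lying on the counter, about 200 mm long along its x axis.
- lens: The black lens with a red ring standing upright, loose, in the sled's seat: 72 mm diameter, 100 mm tall, 0.45 kg; origin at the middle of its underside. Too tall to pass until the window is raised. Not to be touched.

How it is judged:
On the way, in this order (a step that is already met when the one before it is completed fails the run):
1. the fingers push at the blue underside of the lip, the sled not yet moved (contact force between the fingers and sash_c0 above 0.5 N and value of joint sled below 0.01 m), for 0.1 s.
2. the window's lip is level with the marker, the sled not yet pushed in (z of lip in the frame of marker between -0.008 and 0.008 m and value of joint sled below 0.02 m), for 0.2 s.
3. the sled is pushed through to its stop (value of joint sled above 0.13 m), for 0.2 s.
At the end, for the whole second after the job is handed in: The lip is level with the orange marker within 8 mm, the sled is within 5 mm of its far stop, and the lens stands upright in its seat (within 12 mm sideways, 6 mm in height, 0.1 rad) (z of lip in the frame of marker between -0.008 and 0.008 m and value of joint sled above 0.13 m and angle between lens's own z axis and vertical below 0.1 rad and horizontal distance between lens and seat below 0.012 m and z of lens in the frame of seat between -0.006 and 0.006 m); the robot touches nothing.
It fails at once if the top of the lip is touched (gripped or pressed down) (contact force between any of the fingers, the arm and sash_c1 above 0.5 N).
It fails at once if the lens is touched, lifted or tipped (contact force between any of the fingers, the arm and lens above 0.5 N or angle between lens's own z axis and vertical above 0.2 rad or height (world z) of lens above 0.03 m).
It fails at once if the fences of the lens seat are touched (the sled gripped instead of pushed) (contact force between the fingers and sled_c2 above 0.5 N or contact force between the fingers and sled_c3 above 0.5 N or contact force between the fingers and sled_c4 above 0.5 N).
It fails at once if a bystander is moved by more than 15 mm (distance of any of spare_lens, cleaner, blower, brush, lens_cap, screwdriver from where it was at the start of the episode above 0.015 m).
It also fails if it takes over 53 s, if anything falls off the work surface, if the arm or the gripper's body presses on something with over 40 N, if the wrist force passes 120 N, or if a joint passes its speed limit or range.

### The arm

A 6-joint arm with a two-finger parallel gripper is mounted at the origin on the work surface. World frame = base frame: x ahead of the robot, y to its left, z up, the work surface at z = 0. Lengths are in m, angles in rad, forces in N, time in s.
With the tool pointing down it reaches from about 0.35 to 0.775 m from the base axis. Payload 7.3 kg.
Tool frame: the origin (TCP) lies at the very end of the fingers, on their centre line; the grasp point (between the pads) lies 19 mm behind it; z points along the fingers, y is the line along which they close (so a half turn about z gives the same grasp; the last joint's range is limited). The gripper opens to 92 mm and grips with 3 to 60 N. Pads are 19 mm wide; open, the fingers measure 130 mm over their backs; the gripper's body (75 mm by 190 mm) begins 47 mm behind the grasp point.
Start: joints at [-1.315, 0.342, 1.524, -0, 1.275, -0.146], TCP at [0.205, -0.483, 0.227] pointing down, gripper open.
Joint ranges: [-2.53, 2.53], [-0.77, 2.02], [0.04, 2.7], [-1, 4.14], [0.28, 2.66], [-3.11, 3.11]. Speed limits (rad/s): [2.57, 2.57, 3.14, 3.14, 3.14, 3.14].

### API

Orientations are given as [roll, pitch, yaw] about the fixed x, y, z axes, in that order (R = Rz(yaw) Ry(pitch) Rx(roll)).
In Python, from cell import observe, read_camera, get_calibration, hand_in, search_frame gives the robot as it stands.
- The arm moves only by the tool step_arm, never from a script. Its argument "commands" is a list of rows, each an object with "translation": the shift along the tool's x, y, z in mm, a list of three; "roll": the turn about the tool's z in rad. In form: [{"translation": [x, y, z], "roll": roll}, ...]. A call has 1 to 20 rows; each row shifts and turns the commanded pose from where the row before left it, along the tool's axes as they then stand; what a row does not reach is not made up. A row lasts 1/12 s, in which the tool goes at most 41.7 mm and 7.16 degrees, less where a joint would pass 70% of its speed; a pose out of reach is approached as far as the arm can. A call is refused whole if a number of a shift passes 41.7 or a number of a turn 0.125, either way. A call with a gripper value outside its range is refused whole. "fingers" is the opening, from 0 (shut) to 1 (fully open), set as the call begins (left out, the last holds). The fingers move at their own pace and stop on an object; "grip_force" is the grip in N (left out, the last holds). Time passes only in rows, so rows that do not move let the fingers close. It gives the time, the measured TCP pose, the force, the opening and the grip force at its end, in the units of the state.
- observe(): the state, without advancing time (a new reading comes with each control period).
- read_camera(name): name is "side" or "top"; returns the picture (384x512x3 uint8, red, green, blue); there is no depth.
- get_calibration(name): a dict with "camera_matrix" (3x3 intrinsics, pixels), "world_from_camera" (4x4, takes a point from camera to world coordinates). Camera axes: x right, y up, looking along -z (the intrinsics and any distortion apply to the point x, -y, -z); pixel columns grow to the right and rows downward; lengths in m; the calibration is good to about 2 mm. A picture is of the moment at which its call begins. get_calibration takes no time and is no camera call.
- hand_in(): hands the job in; it is judged then, once.
Trained networks look in the newest picture that a camera, given by its name, has taken for a name from the list of things; names that differ only in an ending like _2 or _b are one class to them, and where a whole thing is asked for, a point or a joint stands for the part that bears it (a point fixed in the world has none). Each returns a list of dicts, best first, with "confidence" (0 to 1); they miss things now and then, are a little off and sometimes report something else, mostly with a low value. They report only what shows in the picture. A call takes as long as a camera call.
- search_frame(camera, name): "at" ([x, y, z] in m, in world coordinates, good to about 4 mm: the middle of the surface that is visible of it).
The state is a dict: "time": time; "qpos": joint angles; "qvel": joint speeds; "joint_efforts": joint torques, N m; "tool_pos": TCP position; "tool_rot": TCP orientation; "contact_force": force on the tool from outside, world axes, zero at the start; "torque": the same for the moment, N m; "opening": finger opening in m; "grip_force": force on a finger pad.
Only numpy, scipy, OpenCV 4.12 (cv2) and the standard library are available. Lean on these libraries where they do the work, as an engineer would, in place of code of your own. Each camera call takes 0.05 s, during which the arm holds its last target. There are 200 camera calls.

## Working session

There is one attempt and no reset: what is moved stays moved. The work goes in short steps, Python scripts to look and compute and a tool call to move; the robot and the scene stay as the last step left them, time stands still between calls to the robot, and variables do not carry over. Pictures are saved under pics/ and viewed, at most 10 in all, crops included, and the job is handed in when it is done.

Besides the shell and the picture viewer there is one more tool, called as name(argument=value, ...), one argument or row to a line, values as JSON. step_arm: Moves the arm, as the interface text tells. Its arguments: {"type":"object","properties":{"commands":{"type":"array"},"fingers":{"type":"number"},"grip_force":{"type":"number"}},"required":["commands"]}

```bash
mkdir -p pics
python3 - <<'E'
from cell import *
import cv2,numpy as np
for c in("side","top"):
    cv2.imwrite(f"pics/{c}0.png",read_camera(c)[:,:,::-1])
    k=get_calibration(c);print(c,np.round(k["camera_matrix"],1).tolist(),np.round(k["world_from_camera"],3).tolist())
    for n in["screen","lip","marker","push_face","seat","lens","sash","spare_lens","cleaner","blower","brush","lens_cap","screwdriver"]:
        print(n,[(np.round(d["at"],3).tolist(),round(d["confidence"],2)) for d in search_frame(c,n)[:2]])
s=observe();print(s["time"],s["tool_pos"],s["tool_rot"],s["opening"])
E
```

```text
side [[489.5, 0.0, 252.9], [0.0, 489.5, 187.3], [0.0, 0.0, 1.0]] [[0.943, 0.197, -0.27, 0.223], [-0.334, 0.543, -0.77, -1.057], [-0.005, 0.816, 0.578, 0.959], [0.0, 0.0, 0.0, 1.0]]
screen [([0.75, -0.094, 0.248], 0.89), ([0.569, -0.019, 0.047], 0.46)]
lip []
marker [([0.757, -0.26, 0.193], 0.71), ([0.753, -0.093, 0.251], 0.71)]
push_face [([0.564, -0.02, 0.044], 0.58)]
seat [([0.571, -0.016, 0.047], 0.93)]
lens [([0.648, -0.002, 0.088], 0.78)]
sash [([0.746, -0.064, 0.15], 0.83)]
spare_lens [([0.513, 0.11, 0.06], 0.57)]
cleaner [([0.665, -0.275, 0.06], 0.88)]
blower [([0.628, 0.124, 0.04], 0.56), ([0.756, -0.26, 0.194], 0.52)]
brush [([0.51, -0.191, 0.016], 0.73)]
lens_cap [([0.476, -0.377, 0.01], 0.97)]
screwdriver [([0.495, 0.386, 0.02], 0.57)]
top [[482.8, 0.0, 256.9], [0.0, 482.8, 202.7], [0.0, 0.0, 1.0]] [[-0.023, 0.998, -0.06, 0.479], [-1.0, -0.022, 0.012, 0.039], [0.011, 0.061, 0.998, 1.845], [0.0, 0.0, 0.0, 1.0]]
screen [([0.757, -0.021, 0.101], 0.63)]
lip [([0.738, -0.045, 0.101], 0.59), ([0.759, -0.021, 0.103], 0.46)]
marker []
push_face [([0.581, 0.009, 0.043], 0.67)]
seat [([0.578, 0.011, 0.042], 0.78)]
lens [([0.654, 0.021, 0.114], 0.86)]
sash [([0.738, -0.045, 0.098], 0.8)]
spare_lens [([0.519, 0.136, 0.078], 0.7), ([0.58, 0.01, 0.046], 0.29)]
cleaner [([0.48, -0.371, 0.011], 0.5), ([0.671, -0.252, 0.077], 0.42)]
blower [([0.634, 0.139, 0.053], 0.45), ([0.499, 0.4, 0.019], 0.22)]
brush [([0.509, -0.189, 0.015], 0.86)]
lens_cap [([0.482, -0.369, 0.01], 0.71)]
screwdriver [([0.501, 0.4, 0.018], 0.72), ([0.761, -0.021, 0.103], 0.47)]
1.4 [ 0.20534657 -0.48319678  0.22675092] [ 3.14148185e+00 -6.18738691e-07  4.01785923e-01] 0.09177016879868423
```

Run:
```python
import cv2
a=cv2.imread("pics/side0.png");b=cv2.imread("pics/top0.png")
cv2.imwrite("pics/side_b.png",cv2.resize(a,(800,600),interpolation=cv2.INTER_CUBIC));cv2.imwrite("pics/top_b.png",cv2.resize(b,(800,600),interpolation=cv2.INTER_CUBIC))
```

```text
(no output)
```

View pics/side_b.png

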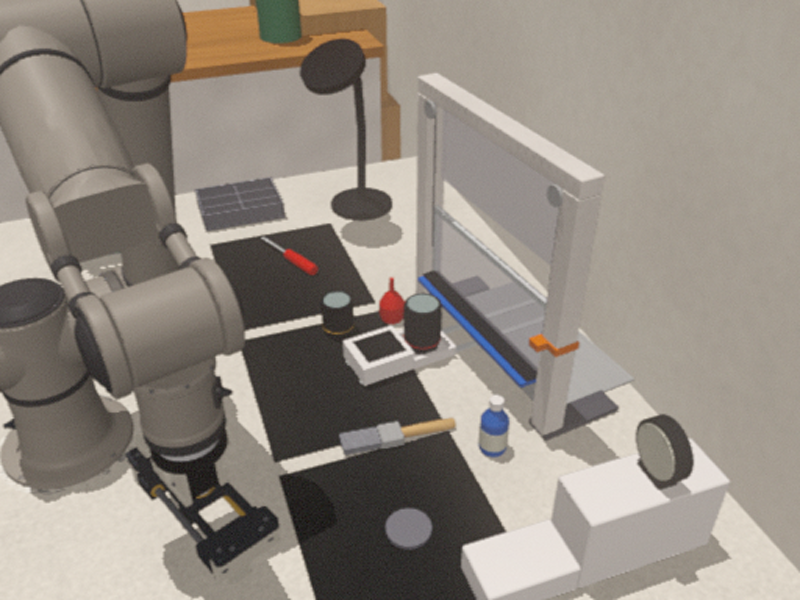

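View pics/top_b.png

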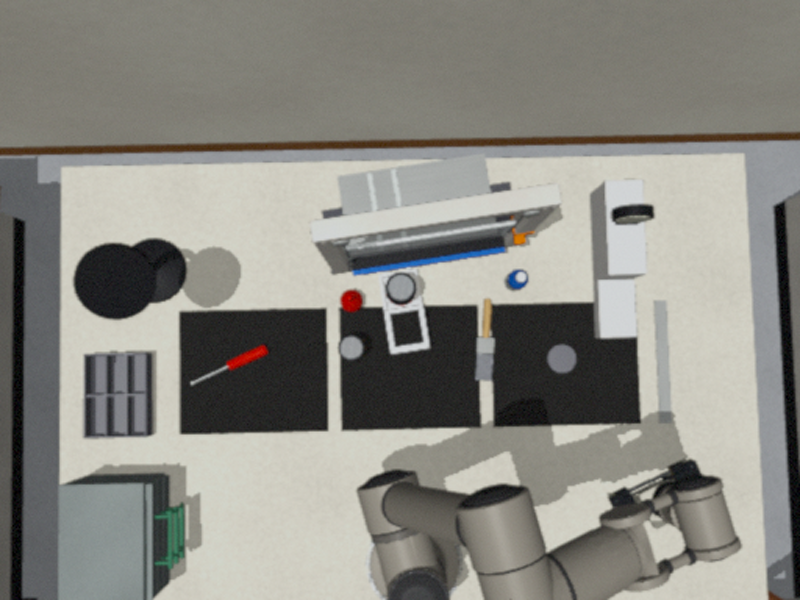

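The side picture shows the screen at right, with the orange marker at about (553,344), the blue lip from (422,285) to (530,382) and the sled face near (375,368). In the top picture the lip runs (353,271)-(506,250) and the sled's push face is near (410,350). The brush is right of the sled, and the blower and spare lens are left of it. The tool can only point down, so I need a closer look at the fingers.

```bash
ls
python3 - <<'E'
import cv2,numpy as np
a=cv2.imread("pics/side0.png");b=cv2.imread("pics/top0.png")
c=cv2.resize(a[270:370,70:195],(500,400),interpolation=cv2.INTER_CUBIC)
d=cv2.resize(a[165:285,260:380],(400,400),interpolation=cv2.INTER_CUBIC)
e=cv2.resize(b[285:365,385:485],(400,320),interpolation=cv2.INTER_CUBIC)
cv2.imwrite("pics/crop.png",cv2.resize(np.hstack([c,d]),(800,355)))
E
```

```text
pics
```

View pics/crop.png

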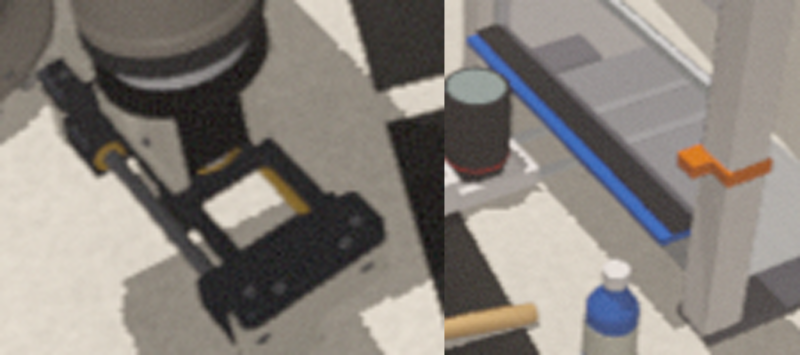

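The crop shows a flat gripper body on a narrow neck, with the fingers hidden underneath. It also shows the black strip on the lip and the marker's nose. The tool stays vertical, so I'll press a finger's back against the front edge of the blue lip and carry the window up from there. Next I'll measure the screen.

```bash
cat > h.py <<'E'
import cv2,numpy as np
from cell import *
def pl(c,uv,z):
    k=get_calibration(c);K=np.array(k["camera_matrix"]);T=np.array(k["world_from_camera"])
    r=np.linalg.inv(K)@[uv[0],uv[1],1];r=T[:3,:3]@[r[0],-r[1],-r[2]];o=T[:3,3]
    return o+r*(z-o[2])/r[2]
def proj(c,p):
    k=get_calibration(c);K=np.array(k["camera_matrix"]);T=np.array(k["world_from_camera"])
    q=T[:3,:3].T@(np.array(p)-T[:3,3]);u=K@[q[0],-q[1],-q[2]];return u[:2]/u[2]
def mask(im,lo,hi,box):
    h=cv2.cvtColor(im,cv2.COLOR_RGB2HSV);m=cv2.inRange(h,lo,hi);o=np.zeros_like(m)
    x0,y0,x1,y1=box;o[y0:y1,x0:x1]=m[y0:y1,x0:x1];return o
def pts(m):
    y,x=np.nonzero(m);return np.c_[x,y].astype(np.float32)
E
python3 - <<'E'
from h import *
t=cv2.imread("pics/top0.png")[:,:,::-1].copy();s=cv2.imread("pics/side0.png")[:,:,::-1].copy()
p=pts(mask(t,(100,110,60),(130,255,255),(215,150,328,180)))
cols=sorted(set(p[:,0]));print(cols[0],cols[-1])
lo=np.array([[c,p[p[:,0]==c,1].max()+.5] for c in cols]);up=np.array([[c,p[p[:,0]==c,1].min()-.5] for c in cols])
f=np.polyfit(lo[4:-4,0],lo[4:-4,1],1);print("front line",f,"back",np.polyfit(up[4:-4,0],up[4:-4,1],1))
for z in(.085,.095):
  L=pl("top",(cols[0]-.5,np.polyval(f,cols[0])),z);R=pl("top",(cols[-1]+.5,np.polyval(f,cols[-1])),z)
  d=L-R;print(z,L,R,np.linalg.norm(d),"yaw",np.arctan2(-d[0],d[1]))
# side: blue ends, orange extents
q=pts(mask(s,(105,130,80),(130,255,255),(262,170,350,250)))
print("side blue",q[q[:,0].argmin()],q[q[:,0].argmax()],q[q[:,1].argmax()])
o=pts(mask(s,(5,150,120),(18,255,255),(330,205,380,235)))
for c in sorted(set(o[:,0])):print(int(c),o[o[:,0]==c,1].min(),o[o[:,0]==c,1].max(),end="; ")
# push face
b=t[195:235,240:285]; g=cv2.cvtColor(t,cv2.COLOR_RGB2GRAY)
w=pts(mask(t,(0,0,150),(180,70,255),(246,200,280,232)));print("\nsled rect",cv2.minAreaRect(w),cv2.boxPoints(cv2.minAreaRect(w)).tolist())
E
```

```text
226.0 327.0
front line [-1.55695637e-01  2.10937626e+02] back [-1.57552826e-01  2.07416673e+02]
0.085 [0.68707571 0.13023514 0.085     ] [ 0.73704528 -0.24560348  0.085     ] 0.3791459136553056 yaw 0.13217963375370945
0.095 [0.68589374 0.12971595 0.095     ] [ 0.73557934 -0.24398684  0.095     ] 0.37699128637586643 yaw 0.1321796337537094
side blue [268. 178.] [336. 244.] [333. 246.]
339 216.0 219.0; 340 216.0 220.0; 341 216.0 221.0; 342 215.0 222.0; 343 215.0 223.0; 344 215.0 224.0; 345 214.0 223.0; 346 214.0 223.0; 347 215.0 222.0; 348 217.0 222.0; 349 217.0 222.0; 350 218.0 222.0; 351 219.0 223.0; 352 220.0 224.0; 353 221.0 225.0; 354 222.0 226.0; 355 223.0 227.0; 356 223.0 227.0; 357 223.0 226.0; 358 223.0 226.0; 359 223.0 226.0; 360 223.0 225.0; 361 222.0 225.0; 362 222.0 224.0; 363 221.0 224.0; 364 221.0 224.0; 365 221.0 223.0; 366 220.0 223.0; 367 220.0 223.0; 368 220.0 222.0; 369 219.0 221.0; 
sled rect ((260.0999755859375, 211.19998168945312), (26.16295051574707, 25.880109786987305), 81.8698959350586) [[245.43997192382812, 200.07998657226562], [271.0599670410156, 196.41998291015625], [274.7599792480469, 222.31997680664062], [249.13998413085938, 225.97998046875]]
```

Run:
```python
from h import *
O=np.array([.7513,-.0435]);a=.132;R=np.array([[np.cos(a),-np.sin(a)],[np.sin(a),np.cos(a)]])
W=lambda x,y,z:np.r_[O+R@[x,y],z]
for z in(.16,.17,.18,.19,.2,.21):print(z,proj("side",W(-.042,-.21,z)).round(1),proj("side",W(-.042,-.2,z)).round(1))
print("lip side ends",proj("side",W(-.042,.18,.085)),proj("side",W(-.042,-.18,.085)), "top",proj("top",W(-.042,-.18,.095)))
print("face",W(-.235,.075,.046),[pl("top",u,.046).round(4) for u in((274.8,222.3),(249.1,226))])
```

```text
0.16 [342.2 234.2] [339.8 231.9]
0.17 [342.6 231.1] [340.2 228.8]
0.18 [343. 228.] [340.6 225.7]
0.19 [343.4 224.9] [341.  222.6]
0.2 [343.8 221.7] [341.4 219.4]
0.21 [344.2 218.5] [341.8 216.3]
lip side ends [267.11814811 180.33479666] [332.55729372 249.33643453] top [323.00823124 160.724699  ]
face [ 5.08473074e-01 -8.24481810e-05  4.60000000e-02] [array([ 0.5134, -0.0479,  0.046 ]), array([0.5019, 0.0481, 0.046 ])]
```

step_arm(
  commands=[
    {"translation": [0, 0, 0], "roll": -0.12},
    {"translation": [0, 0, 0], "roll": -0.12},
    {"translation": [0, 0, 0], "roll": -0.12},
    {"translation": [0, 0, 0], "roll": -0.12},
    {"translation": [0, 0, 0], "roll": -0.12},
    {"translation": [0, 0, 0], "roll": -0.12},
    {"translation": [0, 0, 0], "roll": -0.12},
    {"translation": [0, 0, 0], "roll": -0.12},
    {"translation": [0, 0, 0], "roll": -0.12},
    {"translation": [0, 0, 0], "roll": -0.12},
    {"translation": [0, 0, 0], "roll": -0.101},
    {"translation": [0, 0, 0], "roll": 0},
  ],
  fingers=1,
)

```text
time: 2.4
tool_pos: [0.2053, -0.4832, 0.2267]
tool_rot: [-3.142, 0.0, 1.706]
contact_force: [-0.2, 0.6, 0.4]
opening: 0.0919
grip_force: 0.0
```

step_arm(
  commands=[
    {"translation": [20, 29, 0], "roll": 0},
    {"translation": [20, 29, 0], "roll": 0},
    {"translation": [20, 29, 0], "roll": 0},
    {"translation": [20, 29, 0], "roll": 0},
    {"translation": [20, 29, 0], "roll": 0},
    {"translation": [20, 29, 0], "roll": 0},
    {"translation": [20, 29, 0], "roll": 0},
    {"translation": [20, 29, 0], "roll": 0},
    {"translation": [20, 29, 0], "roll": 0},
    {"translation": [20, 29, 0], "roll": 0},
    {"translation": [20, 29, 0], "roll": 0},
    {"translation": [20, 29, 0], "roll": 0},
    {"translation": [20, 29, 0], "roll": 0},
    {"translation": [20, 29, 0], "roll": 0},
    {"translation": [20, 29, 0], "roll": 0},
    {"translation": [0, 0, 0], "roll": 0},
  ],
)

```text
time: 3.73
tool_pos: [0.6005, -0.1239, 0.2261]
tool_rot: [3.14, -0.002, 1.704]
contact_force: [-1.4, -0.8, -0.3]
opening: 0.0919
grip_force: 0.0
```

step_arm(
  commands=[
    {"translation": [5, 5, 30], "roll": 0},
    {"translation": [5, 5, 30], "roll": 0},
    {"translation": [0, 0, 30], "roll": 0},
    {"translation": [0, 0, 30], "roll": 0},
    {"translation": [0, 0, 30], "roll": 0},
    {"translation": [0, 0, 10], "roll": 0},
    {"translation": [0, 0, 0], "roll": 0},
  ],
)

```text
time: 4.32
tool_pos: [0.6038, -0.117, 0.0639]
tool_rot: [-3.136, -0.002, 1.701]
contact_force: [-0.3, 0.3, 0.1]
opening: 0.0917
grip_force: 0.0
```

Run:
```python
from h import *
a=read_camera("side");b=read_camera("top")
cv2.imwrite("pics/v1.png",np.hstack([cv2.resize(a[120:320,200:380],(396,440),interpolation=cv2.INTER_CUBIC),cv2.resize(b[120:270,190:325],(396,440),interpolation=cv2.INTER_CUBIC)])[:,:,::-1])
```

```text
(no output)
```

View pics/v1.png

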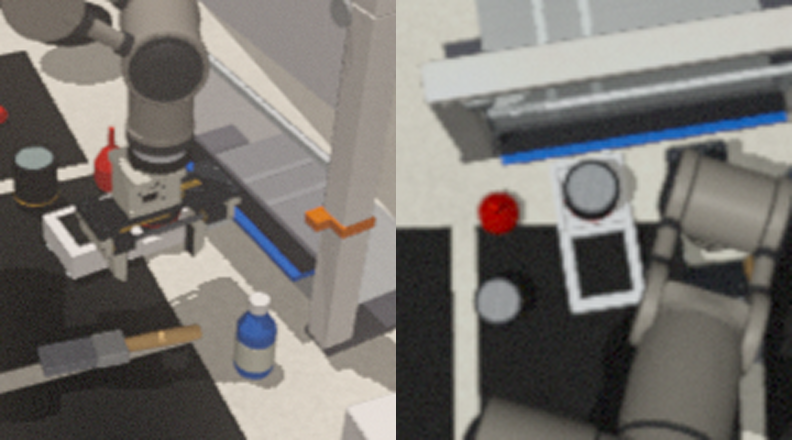

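The picture shows the gripper clear of everything, with its body end above and in front of the lip and a finger standing ahead of the blue edge. I'll move in slowly until it touches.

step_arm(
  commands=[
    {"translation": [0, 12, 0], "roll": 0},
    {"translation": [0, 12, 0], "roll": 0},
    {"translation": [0, 12, 0], "roll": 0},
    {"translation": [0, 4, 0], "roll": 0},
    {"translation": [0, 0, 0], "roll": 0},
  ],
)

```text
time: 4.83
tool_pos: [0.647, -0.1123, 0.0688]
tool_rot: [3.138, 0.002, 1.703]
contact_force: [-0.7, -0.6, -0.5]
opening: 0.0916
grip_force: 0.0
```

step_arm(
  commands=[
    {"translation": [0, 1, 0], "roll": 0},
    {"translation": [0, 1, 0], "roll": 0},
    {"translation": [0, 1, 0], "roll": 0},
    {"translation": [0, 1, 0], "roll": 0},
    {"translation": [0, 0, 0], "roll": 0},
  ],
)

```text
time: 5.25
tool_pos: [0.6493, -0.1116, 0.0668]
tool_rot: [3.142, 0.0, 1.703]
contact_force: [-0.2, 0.5, -0.2]
opening: 0.092
grip_force: 0.0
```

step_arm(
  commands=[
    {"translation": [0, 1, 0], "roll": 0},
    {"translation": [0, 1, 0], "roll": 0},
    {"translation": [0, 1, 0], "roll": 0},
    {"translation": [0, 1, 0], "roll": 0},
    {"translation": [0, 0, 0], "roll": 0},
  ],
)

```text
time: 5.67
tool_pos: [0.6535, -0.111, 0.0667]
tool_rot: [3.141, 0.0, 1.703]
contact_force: [-0.1, -0.0, -0.1]
opening: 0.0915
grip_force: 0.0
```

step_arm(
  commands=[
    {"translation": [0, 1, 0], "roll": 0},
    {"translation": [0, 1, 0], "roll": 0},
    {"translation": [0, 0, 0], "roll": 0},
  ],
)

```text
time: 5.92
tool_pos: [0.6543, -0.1108, 0.0667]
tool_rot: [-3.139, -0.0, 1.703]
contact_force: [-5.3, -0.2, 2.9]
opening: 0.092
grip_force: 2.5
```

step_arm(
  commands=[
    {"translation": [0, 1, 0], "roll": 0},
    {"translation": [0, 1, 0], "roll": 0},
    {"translation": [0, 0, 0], "roll": 0},
  ],
)

```text
time: 6.17
tool_pos: [0.6542, -0.1108, 0.0661]
tool_rot: [-3.134, -0.001, 1.703]
contact_force: [-11.9, -1.4, 3.9]
opening: 0.092
grip_force: 5.9
```

step_arm(
  commands=[
    {"translation": [0, 1, 0], "roll": 0},
    {"translation": [0, 1, 0], "roll": 0},
    {"translation": [0, 1, 0], "roll": 0},
    {"translation": [0, 0, 0], "roll": 0},
  ],
  grip_force=60,
)

```text
time: 6.5
tool_pos: [0.6543, -0.1107, 0.0662]
tool_rot: [-3.128, -0.002, 1.703]
contact_force: [-23.9, -3.4, 12.1]
opening: 0.0918
grip_force: 12.6
```

step_arm(
  commands=[
    {"translation": [0, 0, -1], "roll": 0},
    {"translation": [0, 0, -1], "roll": 0},
    {"translation": [0, 0, -1], "roll": 0},
    {"translation": [0, 0, -1], "roll": 0},
    {"translation": [0, 0, -1], "roll": 0},
    {"translation": [0, 0, -1], "roll": 0},
    {"translation": [0, 0, 0], "roll": 0},
  ],
)

```text
time: 7.08
tool_pos: [0.6541, -0.1107, 0.0696]
tool_rot: [-3.127, -0.003, 1.702]
contact_force: [-15.9, -4.8, -3.4]
opening: 0.0916
grip_force: 8.1
```

```bash
cat >> h.py <<'E'
def lipz(tag=None):
    s=read_camera("side")
    if tag:cv2.imwrite(f"pics/{tag}.png",s[:,:,::-1])
    q=pts(mask(s,(105,130,80),(130,255,255),(300,120,350,250)))
    return [(c,q[q[:,0]==c,1].min(),q[q[:,0]==c,1].max()) for c in range(322,340) if (q[:,0]==c).any()]
E
python3 - <<'E'
from h import *
print(lipz("w1"))
s=cv2.imread("pics/side0.png")[:,:,::-1].copy();q=pts(mask(s,(105,130,80),(130,255,255),(300,120,350,250)))
print([(c,q[q[:,0]==c,1].min(),q[q[:,0]==c,1].max()) for c in range(322,340) if (q[:,0]==c).any()])
E
```

```text
[(322, np.float32(231.0), np.float32(233.0)), (323, np.float32(231.0), np.float32(235.0)), (324, np.float32(232.0), np.float32(235.0)), (325, np.float32(235.0), np.float32(238.0)), (326, np.float32(234.0), np.float32(238.0)), (327, np.float32(235.0), np.float32(239.0)), (328, np.float32(235.0), np.float32(240.0)), (329, np.float32(236.0), np.float32(242.0)), (330, np.float32(237.0), np.float32(243.0)), (331, np.float32(238.0), np.float32(243.0)), (332, np.float32(239.0), np.float32(245.0)), (333, np.float32(240.0), np.float32(245.0)), (334, np.float32(241.0), np.float32(245.0)), (335, np.float32(242.0), np.float32(245.0)), (336, np.float32(243.0), np.float32(245.0)), (337, np.float32(244.0), np.float32(244.0)), (338, np.float32(244.0), np.float32(244.0)), (339, np.float32(244.0), np.float32(244.0))]
[(322, np.float32(229.0), np.float32(235.0)), (323, np.float32(231.0), np.float32(236.0)), (324, np.float32(231.0), np.float32(237.0)), (325, np.float32(232.0), np.float32(238.0)), (326, np.float32(234.0), np.float32(239.0)), (327, np.float32(235.0), np.float32(240.0)), (328, np.float32(236.0), np.float32(241.0)), (329, np.float32(237.0), np.float32(242.0)), (330, np.float32(238.0), np.float32(243.0)), (331, np.float32(239.0), np.float32(244.0)), (332, np.float32(240.0), np.float32(245.0)), (333, np.float32(241.0), np.float32(246.0)), (334, np.float32(242.0), np.float32(246.0)), (335, np.float32(243.0), np.float32(245.0)), (336, np.float32(244.0), np.float32(245.0))]
```

The window moves with the finger. Carrying on up.

step_arm(
  commands=[
    {"translation": [0, 1, -1], "roll": 0},
    {"translation": [0, 0.5, -2], "roll": 0},
    {"translation": [0, 0, -2], "roll": 0},
    {"translation": [0, 0, -2], "roll": 0},
    {"translation": [0, 0, -2], "roll": 0},
    {"translation": [0, 0, -2], "roll": 0},
    {"translation": [0, 0, -2], "roll": 0},
    {"translation": [0, 0, -2], "roll": 0},
    {"translation": [0, 0, 0], "roll": 0},
  ],
)

```text
time: 7.88
tool_pos: [0.6541, -0.1107, 0.0841]
tool_rot: [-3.123, -0.004, 1.702]
contact_force: [-21.9, -5.4, -1.0]
opening: 0.0918
grip_force: 10.8
```

Run:
```python
from h import *
print([tuple(map(int,x)) for x in lipz("w2")])
```

```text
[(322, 227, 230), (323, 227, 230), (324, 227, 231), (325, 229, 232), (326, 230, 233), (327, 230, 234), (328, 231, 236), (329, 232, 236), (330, 232, 238), (331, 233, 239), (332, 234, 240), (333, 235, 241), (334, 236, 241), (335, 237, 241), (336, 238, 240), (337, 239, 240), (338, 240, 240)]
```

step_arm(
  commands=[
    {"translation": [0, 0, -3], "roll": 0},
    {"translation": [0, 0, -3], "roll": 0},
    {"translation": [0, 0, -3], "roll": 0},
    {"translation": [0, 0, -3], "roll": 0},
    {"translation": [0, 0, -3], "roll": 0},
    {"translation": [0, 0, -3], "roll": 0},
    {"translation": [0, 0, -3], "roll": 0},
    {"translation": [0, 0, -3], "roll": 0},
    {"translation": [0, 0, -3], "roll": 0},
    {"translation": [0, 0, -3], "roll": 0},
    {"translation": [0, 0, -3], "roll": 0},
    {"translation": [0, 0, -3], "roll": 0},
    {"translation": [0, 0, 0], "roll": 0},
  ],
)

```text
time: 9.02
tool_pos: [0.6541, -0.1107, 0.1204]
tool_rot: [-3.122, -0.004, 1.702]
contact_force: [-23.2, -4.1, -0.6]
opening: 0.0919
grip_force: 11.7
```

Run:
```python
from h import *
print([tuple(map(int,x)) for x in lipz("w3")])
```

```text
[(322, 214, 217), (323, 215, 219), (324, 216, 220), (325, 217, 220), (326, 218, 222), (327, 219, 224), (328, 220, 224), (329, 222, 224), (330, 222, 226), (331, 222, 226), (332, 223, 228), (333, 224, 229), (334, 224, 230), (335, 226, 231), (336, 226, 231), (337, 227, 230), (338, 228, 230), (339, 229, 229)]
```

step_arm(
  commands=[
    {"translation": [0, 0, -3], "roll": 0},
    {"translation": [0, 0, -3], "roll": 0},
    {"translation": [0, 0, -3], "roll": 0},
    {"translation": [0, 0, -3], "roll": 0},
    {"translation": [0, 0, -3], "roll": 0},
    {"translation": [0, 0, -3], "roll": 0},
    {"translation": [0, 0, -3], "roll": 0},
    {"translation": [0, 0, -3], "roll": 0},
    {"translation": [0, 0, -3], "roll": 0},
    {"translation": [0, 0, -3], "roll": 0},
    {"translation": [0, 0, -3], "roll": 0},
    {"translation": [0, 0, -3], "roll": 0},
    {"translation": [0, 0, -3], "roll": 0},
    {"translation": [0, 0, -3], "roll": 0},
    {"translation": [0, 0, -1], "roll": 0},
    {"translation": [0, 0, 0], "roll": 0},
  ],
)

```text
time: 10.4
tool_pos: [0.6541, -0.1107, 0.1632]
tool_rot: [-3.121, -0.004, 1.702]
contact_force: [-25.1, -4.3, -1.5]
opening: 0.0918
grip_force: 12.1
```

Run:
```python
from h import *
L=lipz("w4");print([tuple(map(int,x)) for x in L])
s=cv2.imread("pics/w4.png")
cv2.imwrite("pics/v2.png",cv2.resize(s[185:255,300:385],(765,600),interpolation=cv2.INTER_CUBIC)[:,:])
```

```text
[(322, 200, 204), (323, 201, 205), (324, 202, 206), (325, 203, 206), (326, 203, 207), (327, 205, 208), (328, 205, 210), (329, 206, 211), (330, 207, 211), (331, 207, 212), (332, 208, 213), (333, 209, 214), (334, 210, 215), (335, 211, 217), (336, 212, 217), (337, 213, 217), (338, 214, 215)]
```

View pics/v2.png

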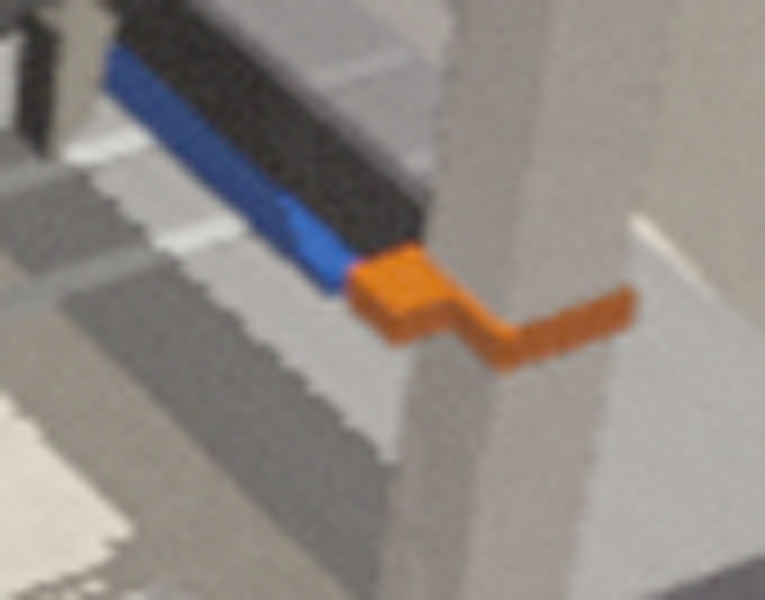

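The lip end at crop (325,293) sits just left of the orange nose, whose underside runs (350,300)-(395,345). The lip is about 4 mm too low. I'll raise it, check, then back off.

step_arm(
  commands=[
    {"translation": [0, 0, -2], "roll": 0},
    {"translation": [0, 0, -2], "roll": 0},
    {"translation": [0, 0, 0], "roll": 0},
    {"translation": [0, 0, 0], "roll": 0},
  ],
)

```text
time: 10.78
tool_pos: [0.6541, -0.1107, 0.1671]
tool_rot: [-3.121, -0.004, 1.702]
contact_force: [-23.7, -4.1, -1.3]
opening: 0.0916
grip_force: 12.0
```

Run:
```python
from h import *
A=[];B=[];U=[];V=[]
for i in range(4):
    s=read_camera("side")
    q=pts(mask(s,(105,130,80),(130,255,255),(300,120,350,250)))
    o=pts(mask(s,(5,150,120),(18,255,255),(330,205,380,235)))
    A+=[(c,q[q[:,0]==c,1].max()) for c in range(316,335) if (q[:,0]==c).any()]
    B+=[(c,o[o[:,0]==c,1].max()) for c in range(339,345) if (o[:,0]==c).any()]
A=np.array(A);B=np.array(B);a=np.polyfit(A[:,0],A[:,1],1);print(a,np.polyval(a,B[:6,0]),B[:,1].reshape(4,-1).mean(0))
cv2.imwrite("pics/v3.png",cv2.resize(s[185:255,300:385],(765,600),interpolation=cv2.INTER_CUBIC)[:,:,::-1])
```

```text
[  0.93245614 -97.73245614] [218.37017544 219.30263158 220.23508772 221.16754386 222.1
 223.03245614] [218.75 220.5  221.   222.   223.   223.75]
```

View pics/v3.png

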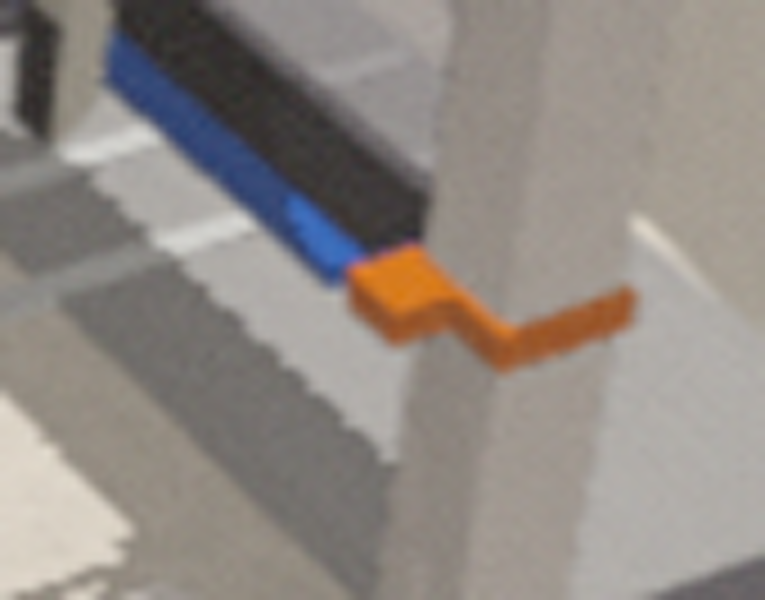

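Level to within about 2 mm. Now I'll retreat straight back and go behind the sled.

step_arm(
  commands=[
    {"translation": [0, -5, 0], "roll": 0},
    {"translation": [0, -10, 0], "roll": 0},
    {"translation": [0, -20, 0], "roll": 0},
    {"translation": [0, -20, 0], "roll": 0},
    {"translation": [0, 0, 0], "roll": 0},
  ],
)

```text
time: 11.4
tool_pos: [0.6045, -0.1173, 0.1708]
tool_rot: [-3.139, -0.0, 1.702]
contact_force: [0.5, 0.5, -0.4]
opening: 0.0917
grip_force: 0.0
```

Run:
```python
from h import *
print(observe()["tool_pos"])
A=[];B=[]
for i in range(4):
    s=read_camera("side")
    q=pts(mask(s,(105,130,80),(130,255,255),(300,120,350,250)))
    o=pts(mask(s,(5,150,120),(18,255,255),(330,205,380,235)))
    A+=[(c,q[q[:,0]==c,1].max()) for c in range(316,335) if (q[:,0]==c).any()]
    B+=[(c,o[o[:,0]==c,1].max()) for c in range(339,345) if (o[:,0]==c).any()]
A=np.array(A);B=np.array(B);a=np.polyfit(A[:,0],A[:,1],1);print(a,np.polyval(a,B[:6,0]),B[:,1])
```

```text
[ 0.6045287  -0.11734546  0.17082103]
[  0.92894737 -96.31578947] [218.59736842 219.52631579 220.45526316 221.38421053 222.31315789
 223.24210526] [219. 220. 221. 222. 223. 224. 219. 221. 221. 222. 223. 224. 219. 221.
 221. 222. 223. 224. 219. 221. 221. 222. 223. 224.]
```

step_arm(
  commands=[
    {"translation": [18, -25, 0], "roll": 0},
    {"translation": [18, -25, 0], "roll": 0},
    {"translation": [18, -25, 0], "roll": 0},
    {"translation": [18, -25, 0], "roll": 0},
    {"translation": [19, -25, 0], "roll": 0},
    {"translation": [19, -25, 0], "roll": 0},
    {"translation": [19, -25, 0], "roll": 0},
    {"translation": [0, 0, 0], "roll": 0},
    {"translation": [0, 0, 25], "roll": 0},
    {"translation": [0, 0, 25], "roll": 0},
    {"translation": [0, 0, 25], "roll": 0},
    {"translation": [0, 0, 25], "roll": 0},
    {"translation": [0, 0, 20], "roll": 0},
    {"translation": [0, 0, 15], "roll": 0},
    {"translation": [0, 0, 8], "roll": 0},
    {"translation": [0, 0, 0], "roll": 0},
    {"translation": [0, 0, 0], "roll": 0},
  ],
)

```text
time: 13.02
tool_pos: [0.4175, -0.0124, 0.0277]
tool_rot: [3.141, 0.0, 1.703]
contact_force: [0.1, -0.3, 0.7]
opening: 0.0922
grip_force: 0.0
```

step_arm(
  commands=[
    {"translation": [0, 8, 0], "roll": 0},
    {"translation": [0, 8, 0], "roll": 0},
    {"translation": [0, 4, 0], "roll": 0},
    {"translation": [0, 2, 0], "roll": 0},
    {"translation": [0, 2, 0], "roll": 0},
    {"translation": [0, 2, 0], "roll": 0},
    {"translation": [0, 2, 0], "roll": 0},
    {"translation": [0, 2, 0], "roll": 0},
    {"translation": [0, 2, 0], "roll": 0},
    {"translation": [0, 2, 0], "roll": 0},
    {"translation": [0, 2, 0], "roll": 0},
    {"translation": [0, 2, 0], "roll": 0},
    {"translation": [0, 2, 0], "roll": 0},
  ],
)

```text
time: 14.1
tool_pos: [0.4562, -0.0069, 0.0276]
tool_rot: [-3.141, -0.0, 1.703]
contact_force: [-3.5, -0.9, 1.9]
opening: 0.0919
grip_force: 1.5
```

Run:
```python
from h import *
a=read_camera("side");b=read_camera("top")
cv2.imwrite("pics/v4.png",np.hstack([cv2.resize(a[120:320,200:380],(396,440),interpolation=cv2.INTER_CUBIC),cv2.resize(b[120:270,190:325],(396,440),interpolation=cv2.INTER_CUBIC)])[:,:,::-1])
```

```text
(no output)
```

View pics/v4.png

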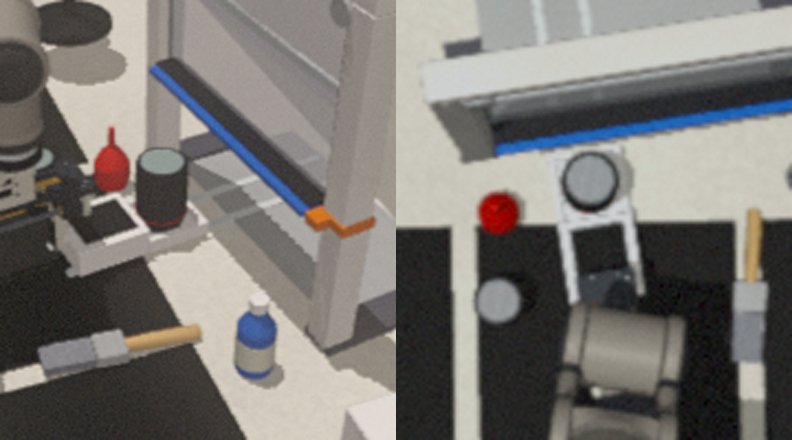

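The lip lines up with the marker, and the finger is against the push face with about 3.6 N on it. The lens stands in its seat and nothing else has moved. Pushing on.

step_arm(
  commands=[
    {"translation": [0, 3, 0], "roll": 0},
    {"translation": [0, 3, 0], "roll": 0},
    {"translation": [0, 3, 0], "roll": 0},
    {"translation": [0, 3, 0], "roll": 0},
    {"translation": [0, 3, 0], "roll": 0},
    {"translation": [0, 3, 0], "roll": 0},
    {"translation": [0, 3, 0], "roll": 0},
    {"translation": [0, 3, 0], "roll": 0},
    {"translation": [0, 3, 0], "roll": 0},
    {"translation": [0, 3, 0], "roll": 0},
    {"translation": [0, 3, 0], "roll": 0},
    {"translation": [0, 3, 0], "roll": 0},
    {"translation": [0, 3, 0], "roll": 0},
    {"translation": [0, 3, 0], "roll": 0},
    {"translation": [0, 3, 0], "roll": 0},
    {"translation": [0, 3, 0], "roll": 0},
    {"translation": [0, 3, 0], "roll": 0},
    {"translation": [0, 3, 0], "roll": 0},
    {"translation": [0, 3, 0], "roll": 0},
    {"translation": [0, 3, 0], "roll": 0},
  ],
)

```text
time: 15.87
tool_pos: [0.5161, 0.0009, 0.0277]
tool_rot: [-3.142, 0.0, 1.703]
contact_force: [-2.7, 1.8, -0.9]
opening: 0.0918
grip_force: 1.4
```

step_arm(
  commands=[
    {"translation": [0, 3, 0], "roll": 0},
    {"translation": [0, 3, 0], "roll": 0},
    {"translation": [0, 3, 0], "roll": 0},
    {"translation": [0, 3, 0], "roll": 0},
    {"translation": [0, 3, 0], "roll": 0},
    {"translation": [0, 3, 0], "roll": 0},
    {"translation": [0, 3, 0], "roll": 0},
    {"translation": [0, 3, 0], "roll": 0},
    {"translation": [0, 3, 0], "roll": 0},
    {"translation": [0, 3, 0], "roll": 0},
    {"translation": [0, 3, 0], "roll": 0},
    {"translation": [0, 3, 0], "roll": 0},
    {"translation": [0, 3, 0], "roll": 0},
    {"translation": [0, 3, 0], "roll": 0},
    {"translation": [0, 3, 0], "roll": 0},
    {"translation": [0, 3, 0], "roll": 0},
    {"translation": [0, 2, 0], "roll": 0},
    {"translation": [0, 1, 0], "roll": 0},
    {"translation": [0, 0, 0], "roll": 0},
  ],
)

```text
time: 17.45
tool_pos: [0.567, 0.0074, 0.0278]
tool_rot: [3.14, 0.001, 1.703]
contact_force: [-1.1, 0.0, -1.0]
opening: 0.0921
grip_force: 0.5
```

step_arm(
  commands=[
    {"translation": [0, 1, 0], "roll": 0},
    {"translation": [0, 2, 0], "roll": 0},
    {"translation": [0, 2, 0], "roll": 0},
    {"translation": [0, 2, 0], "roll": 0},
    {"translation": [0, 1, 0], "roll": 0},
    {"translation": [0, 1, 0], "roll": 0},
    {"translation": [0, 1, 0], "roll": 0},
    {"translation": [0, 1, 0], "roll": 0},
    {"translation": [0, 0, 0], "roll": 0},
  ],
)

```text
time: 18.2
tool_pos: [0.5777, 0.0089, 0.0278]
tool_rot: [3.141, 0.0, 1.703]
contact_force: [-1.6, -0.8, 1.9]
opening: 0.0917
grip_force: 0.7
```

step_arm(
  commands=[
    {"translation": [0, 1, 0], "roll": 0},
    {"translation": [0, 1, 0], "roll": 0},
    {"translation": [0, 1, 0], "roll": 0},
    {"translation": [0, 1, 0], "roll": 0},
    {"translation": [0, 0, 0], "roll": 0},
    {"translation": [0, 0, 0], "roll": 0},
  ],
)

```text
time: 18.7
tool_pos: [0.5805, 0.0093, 0.0279]
tool_rot: [-3.14, 0.0, 1.703]
contact_force: [-6.2, -2.2, 4.3]
opening: 0.0915
grip_force: 3.5
```

step_arm(
  commands=[
    {"translation": [0, 1, 0], "roll": 0},
    {"translation": [0, 1, 0], "roll": 0},
    {"translation": [0, 1, 0], "roll": 0},
    {"translation": [0, 1, 0], "roll": 0},
    {"translation": [0, 0, 0], "roll": 0},
    {"translation": [0, 0, 0], "roll": 0},
  ],
)

```text
time: 19.2
tool_pos: [0.5806, 0.0094, 0.0282]
tool_rot: [-3.132, -0.0, 1.703]
contact_force: [-22.3, -6.7, 18.4]
opening: 0.0916
grip_force: 12.2
```

The sled is at its stop: the force rises and it no longer moves. Backing off to check.

step_arm(
  commands=[
    {"translation": [0, -4, 0], "roll": 0},
    {"translation": [0, -10, 0], "roll": 0},
    {"translation": [0, -20, 0], "roll": 0},
    {"translation": [0, -30, 0], "roll": 0},
    {"translation": [0, -30, 0], "roll": 0},
    {"translation": [0, -30, 0], "roll": 0},
    {"translation": [0, -20, 0], "roll": 0},
    {"translation": [0, 0, 0], "roll": 0},
    {"translation": [0, 0, 0], "roll": 0},
  ],
)

```text
time: 19.95
tool_pos: [0.4429, -0.0089, 0.0281]
tool_rot: [3.14, 0.0, 1.702]
contact_force: [0.6, -0.1, -0.4]
opening: 0.092
grip_force: 0.0
```

Run:
```python
from h import *
a=read_camera("side");b=read_camera("top")
cv2.imwrite("pics/v5.png",np.hstack([cv2.resize(a[120:320,200:380],(396,440),interpolation=cv2.INTER_CUBIC),cv2.resize(b[120:270,190:325],(396,440),interpolation=cv2.INTER_CUBIC)])[:,:,::-1])
```

```text
(no output)
```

View pics/v5.png

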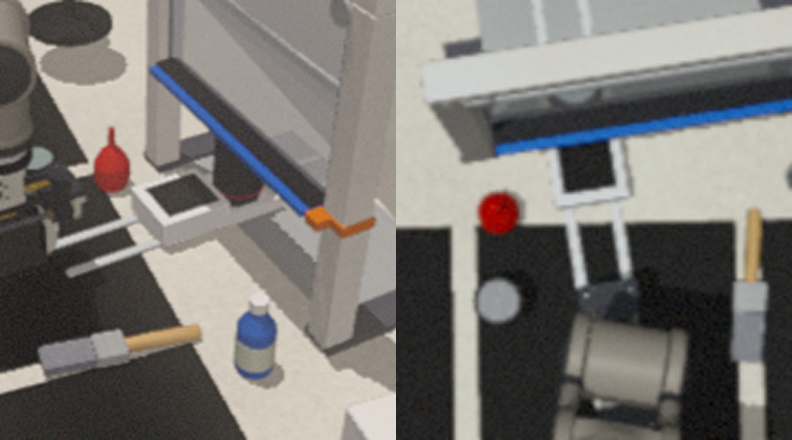

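The sled is through, with its face at about (590,200) in the top half. The lens stands upright under the window, the lip is level with the marker near (318,215), and the bystanders are unmoved.

```bash
python3 -c "
from cell import *
print(hand_in())"
```

```text
the job is handed in; nothing more can be done
None
```

The job is handed in: the lip is level with the orange marker to about 2 mm, and the sled is at its far stop with the lens upright. The tool only points down, so I raised the window by pressing a finger against the lip's blue front edge, not from beneath it, and no verdict was shown.

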